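Roll the bangle mandrel to the gold mark

ROBOT

A 6-joint arm with a two-finger parallel gripper is mounted at the origin on the work surface. World frame = base frame: x ahead of the robot, y to its left, z up, the work surface at z = 0. Lengths are in mm, angles in rad, forces in N, time in s.
With the tool pointing down it reaches from about 350 to 975 mm from the base axis. Payload 7.1 kg.
Tool frame: the origin (TCP) lies on the front face of the gripper's body, between the roots of the fingers; the fingertips stand 80 mm ahead of it and the grasp point (between the pads) lies 61 mm ahead of it (env.tips_ahead is the distance from the TCP to the fingertips, in mm); z points along the fingers, y is the direction in which the jaws open and shut (so a half turn about z gives the same grasp; the last joint's range is limited). The gripper opens to 88 mm and grips with 3 to 60 N. Pads are 20 mm wide; open, the fingers measure 115 mm over their backs; the gripper's body (75 mm by 178 mm) begins 61 mm behind the grasp point.
Start: joints at [1.175, 0.423, 1.63, -0, 1.089, -0.019], TCP at [229.935, 581.15, 302.675] pointing down, gripper open.
Joint ranges: [-3, 3], [-0.9, 2.11], [0.09, 2.58], [-1.31, 4.45], [0.11, 2.69], [-2.54, 2.54]. Speed limits (rad/s): [2.39, 2.39, 3.01, 3.14, 3.14, 3.14].

INTERFACE

Orientations are given as a unit quaternion [x, y, z, w].
In Python, from station import env, set_gripper, viewer, workorder gives the robot as it stands. Calls block until the motion is done:
- env.reach(position, orientation): joint-space move of the TCP to a pose.
- env.move_l(position, rot=None, rate=150, f_stop=None): straight line of the TCP; rot=None keeps the orientation; rate is the mean speed in mm/s. With f_stop (N) it stops when the force on the tool has changed by that much, and returns True; else False.
- env.move_joints(angles): joint-space move.
- set_gripper(opening): finger opening in mm; the grip force is fixed at half the most; returns when the fingers have stopped.
- env.hold(seconds).
- env.ik(position, orientation): joint angles nearest the present ones, or None.
- env.read_state(): the state.
- viewer.camera(name): name is "scene" or "top"; returns the picture (480x640x3 uint8, blue, green, red); there is no depth.
- viewer.camera_params(name): a dict with "fx", "fy", "cx", "cy" (pixels), "dist" ([k1, k2, p1, p2, k3] as OpenCV has them; the pictures are not rectified), "pose" (4x4, takes a point from camera to world coordinates). Camera axes: x right, y up, looking along -z (the intrinsics and any distortion apply to the point x, -y, -z); pixel columns grow to the right and rows downward; lengths in mm; the calibration is good to about 2 mm. A picture is of the moment at which its call begins. camera_params takes no time and is no camera call.
A pose or a line that the arm cannot do raises env.IKError and nothing moves.
- workorder.sign_off(): hands the job in, once; it reports no verdict.
The state is a dict: "time_s": time; "qpos": joint angles; "dq": joint speeds; "tau": joint torques, N m; "tool_pos": TCP position; "orientation": TCP orientation; "force": force on the tool from outside, world axes, zero at the start; "wrist_torque": the same for the moment, N m; "width": finger opening in mm.
Only numpy, scipy, OpenCV 4.12 (cv2) and the standard library are available. Lean on these libraries where they do the work, as an engineer would, in place of code of your own. Each camera call takes 0.05 s, during which the arm holds its last target. There are 200 camera calls.

TASK

Roll the wooden bangle mandrel away from you across the plum pad by pushing on its top with the fingertips (one push or several), until it has stopped lying squarely along the gold strip, over the middle of its length, ready for the next bangle. Touch only the upper part of it: do not grip, lift, shove it from low down or let it slide instead of rolling, and leave all the other things where they are.

Things in the scene. Friction and masses are not known exactly. Their poses are not given: they have to be found in the camera images.
- mandrel: Bangle mandrel: loose pale wooden cylinder, diameter 60 mm, length 130 mm, 0.2 to 0.4 kg, red line along its top at the start. Lies on its side on the pad. Origin: its very centre, 30 mm above the pad. Own y: along its axis, at the start the pad's y within 0.1 rad; z points through the red line and turns as it rolls. Slight rolling resistance: stays where left, coasts a little if let go moving.
- pad: The fixed dark plum rolling pad, 320 mm (x) by 340 mm (y), 8 mm thick, flat, lying on the bench and turned up to 0.4 rad. Origin: centre of its underside, at bench height. Its x axis points away from the robot, the direction in which to roll (a finger on the mandrel's top travels twice as far as its centre). The mandrel starts near the robot-side edge.
- gold_strip: The gold-yellow strip, the mark to stop on: painted flat on the pad, 16 mm (own x) by 180 mm (own y). Origin: its centre, at the pad's surface (8 mm above the bench). Axes as the pad's. It lies 75 to 140 mm away from the mandrel's start along the pad's x.
- white_strip: The white strip, a different mark that is not wanted: same size and axes as the gold strip, either nearer to or farther than it, at least 20 mm apart between centre lines. It is flat and may be rolled over.
- bangle: Bystander: gold ring, 66 mm outside diameter, 12 mm high, lying flat on the pad to the +y side of the mandrel. Origin: centre of its underside.
- bead_cup: Bystander: empty brass cup, 48 mm across, 30 mm high, standing on the pad to the -y side of the mandrel. Origin: centre of its underside.
- hammer: Bystander: hammer 240 mm long lying on the bench to the left of the pad. Origin: underside.
- jar: Bystander: closed amber glass jar, 60 mm across, 75 mm high, on the bench at the left. Origin: centre of its underside.
- block: Bystander: steel doming block, 70 by 70 by 50 mm high, on the bench at the right. Origin: centre of its underside.
- screwdriver: Bystander: screwdriver 170 mm long lying on the bench at the right. Origin: underside.
Mind the look-alikes: they are no part of the job. Of the things shaped like the mandrel, the wooden one is meant.

How it is judged:
By the outcome, as a careful person would: the job done as asked, in the order asked, and still so for the second after the job is handed in, with the robot touching nothing.
It also fails if it takes over 61 s, if anything falls off the work surface, if the arm or the gripper's body presses on something with over 40 N, if the wrist force passes 120 N, or if a joint passes its speed limit or range.

## Working session

There is one attempt and no reset: what is moved stays moved. The work goes in short steps, each a Python script; the robot and the scene stay as the last script left them, time stands still between calls to the robot, and variables do not carry over. Pictures are saved under pics/ and viewed, about 8 in all and at most 12, crops included, and the job is handed in when it is done.

```bash
mkdir -p pics; ls
cat > h.py <<'E'
import numpy as np, cv2
from station import env,set_gripper,viewer,workorder
def rays(name,uv):
    p=viewer.camera_params(name);K=np.array([[p["fx"],0,p["cx"]],[0,p["fy"],p["cy"]],[0,0,1.]])
    n=cv2.undistortPoints(np.array(uv,float).reshape(-1,1,2),K,np.array(p["dist"],float)).reshape(-1,2)
    T=np.array(p["pose"]);d=np.c_[n[:,0],-n[:,1],-np.ones(len(n))]@T[:3,:3].T
    return T[:3,3],d
def toplane(name,uv,z):
    o,d=rays(name,uv);return (o+d*((z-o[2])/d[:,2])[:,None])[:,:2]
def project(name,P):
    p=viewer.camera_params(name);K=np.array([[p["fx"],0,p["cx"]],[0,p["fy"],p["cy"]],[0,0,1.]])
    T=np.array(p["pose"]);c=(np.array(P,float).reshape(-1,3)-T[:3,3])@T[:3,:3]*[1,-1,-1]
    return cv2.projectPoints(c,np.zeros(3),np.zeros(3),K,np.array(p["dist"],float))[0].reshape(-1,2)
E
python3 - <<'E'
from h import *
for n in("top","scene"):
    cv2.imwrite(f"pics/{n}0.png",viewer.camera(n));p=viewer.camera_params(n);print(n,np.round(p["pose"],2).tolist(),p["fx"])
s=env.read_state();print(s["time_s"],s["tool_pos"],s["orientation"],s["force"],s["width"])
E
```

```text
pics
top [[-0.04, 0.98, -0.21, 205.6], [-1.0, -0.03, 0.01, -4.11], [0.0, 0.21, 0.98, 1232.61], [0.0, 0.0, 0.0, 1.0]] 531.66035352715
scene [[0.79, -0.45, 0.43, 915.57], [0.62, 0.57, -0.54, -548.85], [-0.0, 0.69, 0.72, 782.88], [0.0, 0.0, 0.0, 1.0]] 437.6523743641473
0.1 [229.77759743 580.83396851 302.01073324] [ 1.87272644e-01  9.82307750e-01 -6.50038958e-04 -1.36750359e-04] [-0.39514804  0.21515474 -0.08866755] 87.68479169760128
```

View pics/top0.png

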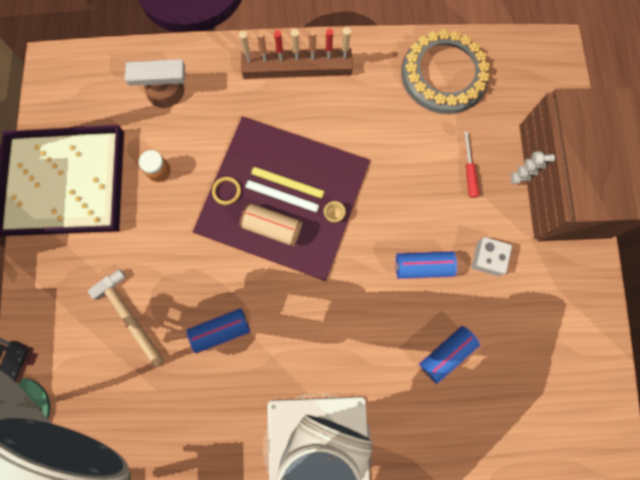

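View pics/scene0.png

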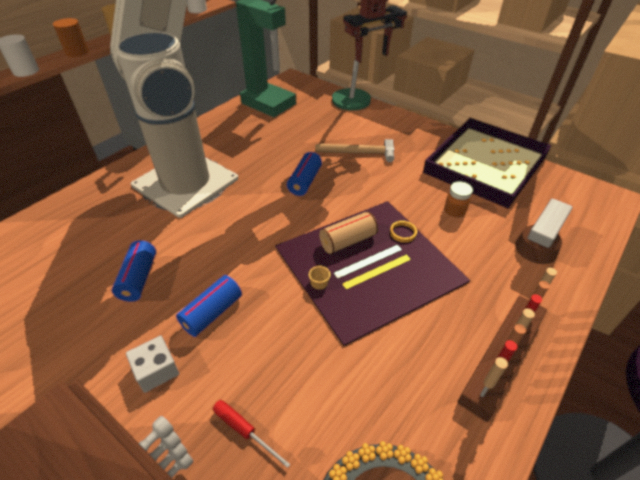

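The wooden mandrel is at top (271,224) and scene (348,232). The cylinders at top (427,265), (218,330) and (450,354) are blue, so they are look-alikes. The gold strip is at top (287,182), beyond the white one at (281,196). I'll measure these and check them in one crop.

```bash
cat >> h.py <<'E'
def comp(name,img,lo,hi,roi,mina=15):
    x0,y0,x1,y1=roi;hsv=cv2.cvtColor(img,cv2.COLOR_BGR2HSV);m=cv2.inRange(hsv,lo,hi)
    k=np.zeros_like(m);k[y0:y1,x0:x1]=m[y0:y1,x0:x1]
    n,l,s,c=cv2.connectedComponentsWithStats(k)
    return [np.argwhere(l==i)[:,::-1] for i in sorted(range(1,n),key=lambda i:-s[i,4]) if s[i,4]>=mina]
def rect(name,pts,z):
    P=toplane(name,pts,z).astype(np.float32);c=P.mean(0);u,s,v=np.linalg.svd(P-c,full_matrices=False)
    d=v[0]*np.sign(v[0][1]);t=(P-c)@d;q=(P-c)@np.array([-d[1],d[0]])
    return c+d*(t.max()+t.min())/2,d,np.ptp(t),np.ptp(q)
E
cat > meas.py <<'E'
from h import *
import sys
R={"top":(190,110,375,285),"scene":(270,195,475,350)}
for n in R:
    im=cv2.imread(f"pics/{n}0.png");hsv=cv2.cvtColor(im,cv2.COLOR_BGR2HSV)
    for lab,lo,hi,z in(("gold",(22,120,110),(35,255,255),8),("white",(0,0,150),(180,70,255),8),("pad",(130,30,10),(179,255,110),8),("wood",(5,60,120),(20,165,255),38)):
        for p in comp(n,im,lo,hi,R[n],40)[:3]:
            c,d,L,W=rect(n,p,z);print(n,lab,len(p),p.mean(0).round(1),c.round(1),"ang",round(np.arctan2(-d[0],d[1]),3),round(L),round(W))
    x0,y0,x1,y1=R[n];cv2.imwrite(f"pics/c_{n}.png",cv2.resize(im[y0:y1,x0:x1],None,fx=3,fy=3,interpolation=cv2.INTER_CUBIC))
a=cv2.imread("pics/c_top.png");b=cv2.imread("pics/c_scene.png")
b=cv2.resize(b,(400,302));a=cv2.resize(a,(400,378));o=np.zeros((378,800,3),np.uint8);o[:,:400]=a;o[:302,400:]=b;cv2.imwrite("pics/crop1.png",a if 0 else cv2.imread("pics/c_top.png"))
for q in((271,224),(287,182),(281,196),(262,215),(280,240),(300,222)):
    print(q,cv2.cvtColor(cv2.imread("pics/top0.png"),cv2.COLOR_BGR2HSV)[q[1],q[0]])
E
python3 meas.py
```

```text
top gold 580 [286.9 181.9] [616.6  51.1] ang -0.384 183 20
top white 659 [281.7 195.6] [582.7  64.8] ang -0.387 185 22
top pad 12514 [285.4 194.8] [587.8  56.6] ang -0.966 447 437
top pad 254 [225.8 190.5] [600.3 198.9] ang 0.555 45 43
top wood 15117 [280.3 196.2] [577.9  71.4] ang -0.254 523 510
top wood 1558 [269.8 224.3] [505.5  92.7] ang -0.394 141 64
top wood 405 [334.  211.2] [530.7 -58. ] ang 1.083 54 52
scene gold 503 [375.9 271.3] [616.5  53.5] ang -0.385 182 20
scene white 487 [367.2 261. ] [582.8  67.7] ang -0.387 184 20
scene pad 10600 [371.9 278. ] [619.1  35.7] ang -0.696 412 397
scene pad 120 [403. 231.] [596.1 205.1] ang -1.14 41 31
scene wood 16172 [372.4 273.9] [613.2  55.1] ang 0.073 628 609
scene wood 274 [319.  274.5] [535.  -61.3] ang 0.591 58 49
(271, 224) [ 17  86 245]
(287, 182) [ 27 123 247]
(281, 196) [ 43  12 255]
(262, 215) [ 16  92 232]
(280, 240) [ 17  98 204]
(300, 222) [ 12 113 115]
```

View pics/crop1.png

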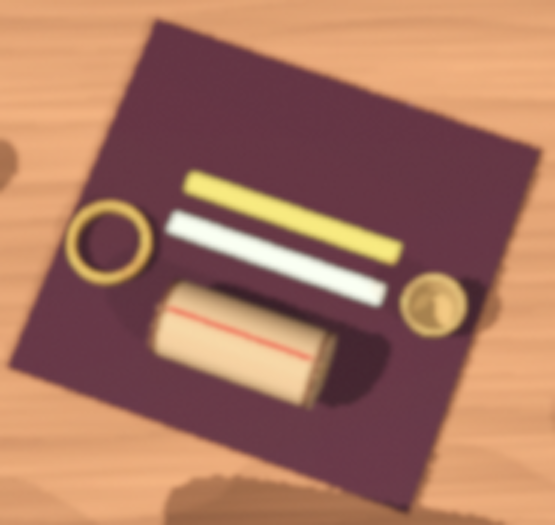

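The crop confirms the pale wooden cylinder with its red line at about (271,221), and the gold strip as the farther mark. Next I'll fit the red line in both views.

```bash
cat >> h.py <<'E'
G=np.array([616.55,52.3]);A=-0.385
X=np.array([np.cos(A),np.sin(A)]);Y=np.array([-X[1],X[0]])
def padxy(P): P=np.atleast_2d(P)-G; return np.c_[P@X,P@Y]
E
python3 - <<'E'
from h import *
for n,roi in(("top",(235,200,310,250)),("scene",(310,205,385,255))):
    im=cv2.imread(f"pics/{n}0.png").astype(int)
    r=im[:,:,2]-im[:,:,1];s=im[:,:,1]-im[:,:,0]
    x0,y0,x1,y1=roi;m=np.zeros(r.shape,bool);m[y0:y1,x0:x1]=(r-s)[y0:y1,x0:x1]>25
    p=np.argwhere(m)[:,::-1];w=toplane(n,p,68);q=padxy(w)
    k=np.polyfit(q[:,1],q[:,0],1);print(n,len(p),"ends y",q[:,1].min(),q[:,1].max(),"x=",k,"res",np.std(q[:,0]-np.polyval(k,q[:,1])), "x at mid",np.polyval(k,(q[:,1].min()+q[:,1].max())/2))
    for lab,lo,hi,z,R in(("white",(0,0,150),(180,70,255),8,{"top":(190,110,375,285),"scene":(270,195,475,350)}[n]),):
        c=rect(n,comp(n,cv2.imread(f"pics/{n}0.png"),lo,hi,R)[0],z)[0];print(padxy(c))
for lab,P in(("bangle",(600,201)),("cup",(533,-59))): print(lab,padxy(P))
E
```

```text
top 2055 ends y -113.24674688256842 83.14306404328589 x= [  -0.17103852 -130.88927873] res 39.22633929213084 x at mid -128.3148340633372
[[-36.0286543   -1.15471307]]
scene 1798 ends y -134.45882281324447 104.4959754590128 x= [-2.30723176e-02 -1.06947072e+02] res 50.995362917257054 x at mid -106.60141629097646
[[-37.08479386   1.57642403]]
bangle [[-71.1841577  131.59942323]]
cup [[ -35.63427713 -134.53063143]]
```

```bash
cat >> h.py <<'E'
def redline(n,im,roi,z=68):
    b,g,r=[im[:,:,i].astype(int) for i in range(3)]
    m=((r-g>80)&(abs(g-b)<60)&(r>140)).astype(np.uint8);x0,y0,x1,y1=roi
    k=np.zeros_like(m);k[y0:y1,x0:x1]=m[y0:y1,x0:x1]
    c,l,s,_=cv2.connectedComponentsWithStats(k);i=1+np.argmax(s[1:,4]);p=np.argwhere(l==i)[:,::-1]
    q=padxy(toplane(n,p,z));f=np.polyfit(q[:,1],q[:,0],1);e=q[:,1].min(),q[:,1].max()
    return p.mean(0),len(p),np.round(e,1),np.round(f,3),round(np.polyval(f,sum(e)/2),1),round(np.std(q[:,0]-np.polyval(f,q[:,1])),1)
E
python3 - <<'E'
from h import *
for n,roi in(("top",(235,200,310,250)),("scene",(310,205,385,255))):
    im=cv2.imread(f"pics/{n}0.png"); print(n,redline(n,im,roi))
    print(im[224 if n=="top" else 228,roi[0]+20:roi[2]:6].tolist(), [im[y,271 if n=="top" else 348].tolist() for y in range(212,236,1)] )
E
```

```text
top (array([269.35294118, 220.57352941]), 68, array([-61.4,  47.7]), array([ 1.00000e-03, -1.16472e+02]), np.float64(-116.5), np.float64(0.9))
[[163, 211, 246], [166, 215, 246], [166, 215, 246], [155, 201, 243], [114, 145, 241], [146, 190, 236], [142, 188, 224], [83, 115, 154], [49, 41, 71], [48, 37, 68]] [[94, 130, 162], [108, 147, 181], [118, 160, 195], [127, 171, 207], [136, 181, 217], [142, 188, 225], [147, 193, 231], [145, 190, 236], [131, 170, 239], [116, 149, 241], [129, 167, 242], [151, 196, 244], [162, 209, 245], [166, 214, 246], [167, 215, 246], [167, 215, 246], [166, 214, 246], [165, 213, 246], [163, 211, 246], [163, 211, 246], [161, 209, 245], [160, 207, 244], [156, 204, 240], [149, 196, 232]]
scene (array([341.11184211, 211.51754386]), 456, array([-70.5,  78.7]), array([ 3.60000e-02, -1.60577e+02]), np.float64(-160.4), np.float64(13.9))
[[114, 174, 231], [78, 113, 228], [115, 175, 230], [109, 166, 220], [96, 147, 197], [82, 127, 170], [77, 117, 156], [65, 99, 130], [48, 46, 78], [58, 53, 86]] [[73, 121, 204], [74, 121, 203], [74, 120, 202], [75, 113, 190], [64, 88, 149], [65, 75, 121], [78, 104, 149], [102, 151, 204], [112, 173, 226], [109, 168, 230], [101, 153, 234], [87, 129, 234], [96, 141, 233], [113, 172, 233], [116, 179, 232], [110, 171, 225], [109, 166, 220], [103, 159, 211], [96, 149, 200], [94, 141, 190], [86, 134, 179], [84, 130, 170], [82, 126, 167], [76, 118, 156]]
```

```bash
cat >> h.py <<'E'
def axis(n,im,x=-116,y=-6):
    """mandrel axis (pad x at 3 y's) from the bisector of its tangent rays; region around expected pose"""
    b,g,r=[im[:,:,i].astype(int) for i in range(3)]
    c=lambda px,py,z:np.r_[G+px*X+py*Y,z]
    box=project(n,[c(x+i,y+j,z) for i in(-42,42) for j in(-80,80) for z in(8,72)])
    hull=cv2.convexHull(box.astype(np.float32)).astype(np.int32)
    k=np.zeros(b.shape,np.uint8);cv2.fillConvexPoly(k,hull,1)
    h,sat,_=cv2.split(cv2.cvtColor(im,cv2.COLOR_BGR2HSV))
    m=((g-b>14)&(h<21)&(k>0)).astype(np.uint8)
    N,l,s,_=cv2.connectedComponentsWithStats(m);p=np.argwhere(l==1+np.argmax(s[1:,4]))[:,::-1]
    o,d=rays(n,p);q=padxy(toplane(n,p,38));ox=padxy(o[:2])[0,0]
    a=np.arctan2(d[:,:2]@X,-d[:,2]);out=[]
    for yy in range(-40,41,10):
        s=abs(q[:,1]-y-yy)<4
        if s.sum()>5: out.append((y+yy,ox+np.tan((a[s].min()+a[s].max())/2)*(o[2]-38), np.ptp(a[s])*np.hypot(o[2]-38,ox-x)))
    out=np.array(out);f=np.polyfit(out[:,0]-y,out[:,1],1)
    return dict(slope=round(f[0],3),x=round(f[1],1),width=np.median(out[:,2]).round(1),y=(q[:,1].min().round(1),q[:,1].max().round(1)))
def quat(phi): return [np.cos(phi),np.sin(phi),0,0]
PH=(A+np.pi)/2
def W(px,py,z): return (G+px*X+py*Y).tolist()+[z]
E
python3 - <<'E'
from h import *
for n in("top","scene"): print(n,axis(n,cv2.imread(f"pics/{n}0.png")))
for ph in(PH,A/2):
    print(np.round(env.ik(W(-125,-6,180),quat(ph)),2),np.round(env.ik(W(20,-6,180),quat(ph)),2))
E
```

```text
top {'slope': np.float64(0.002), 'x': np.float64(-117.1), 'width': np.float64(61.4), 'y': (np.float64(-75.7), np.float64(66.1))}
scene {'slope': np.float64(-0.005), 'x': np.float64(-134.7), 'width': np.float64(86.0), 'y': (np.float64(-85.4), np.float64(100.7))}
[ 0.16  0.44  1.97 -0.    0.73 -1.02] [ 0.04  0.59  1.68 -0.    0.87 -1.14]
[ 0.16  0.44  1.97 -0.    0.73  2.12] [ 0.04  0.59  1.68 -0.    0.87  2.  ]
```

```bash
cat >> h.py <<'E'
TIP=80
def stroke(xa,adv,back=8,y=-6,rate=60,press=5):
    "press on the top with finger centre `back` behind axis xa, roll centre by adv, lift"
    env.move_l(W(xa-back,y,68+TIP+10),rate=150)
    hit=env.move_l(W(xa-back,y,68+TIP-4),rate=15,f_stop=press)
    s=env.read_state();z=s["tool_pos"][2]
    env.move_l(W(xa-back+2*adv,y,z),rate=rate)
    env.hold(.15)
    f=env.read_state()["force"]
    env.move_l(W(xa-back+2*adv,y,68+TIP+12),rate=80)
    e=env.read_state();print("hit",hit,"z",round(z,1),"f0",np.round(s["force"],1),"f1",np.round(f,1),"t",round(e["time_s"],1),"tcp",padxy(e["tool_pos"][:2]).round(1))
E
python3 - <<'E'
from h import *
set_gripper(70)
env.reach(W(-125,-6,200),quat(PH))
stroke(-117,8)
im=viewer.camera("top");cv2.imwrite("pics/top1.png",im);print(axis("top",im,-109));cv2.imwrite("pics/scene1.png",viewer.camera("scene"))
E
```

```text
hit True z 148.1 f0 [-0.4 -1.4  5. ] f1 [1.  3.3 3.6] t 4.6 tcp [[-109.1   -6.1]]
{'slope': np.float64(0.033), 'x': np.float64(-107.1), 'width': np.float64(97.1), 'y': (np.float64(-88.5), np.float64(84.5))}
```

View pics/scene1.png

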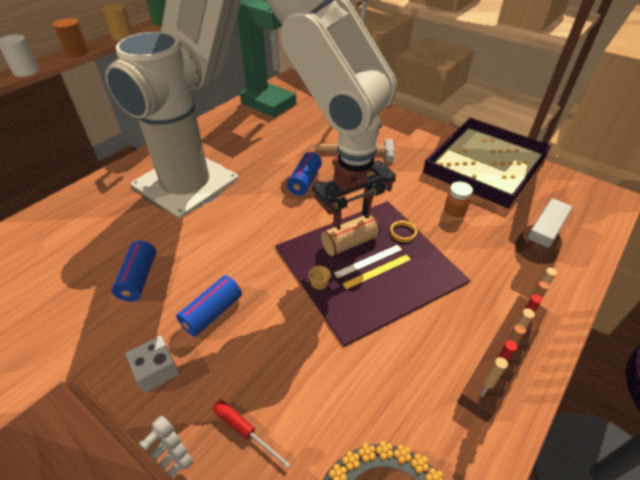

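View pics/top1.png

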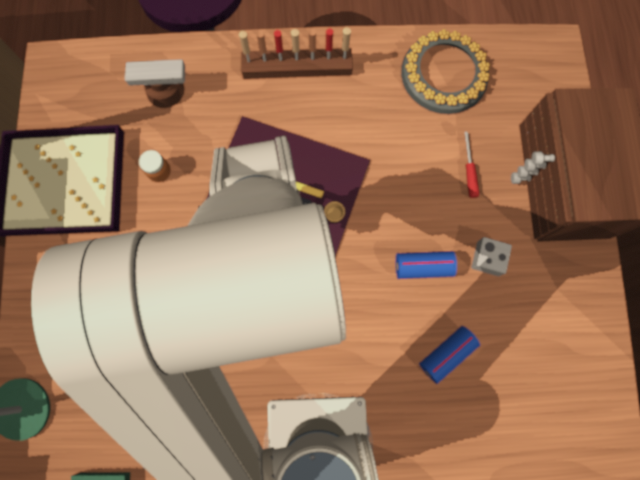

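The scene view shows the mandrel rolled slightly to (350,236) and still square, while the arm hides it in the top view. From here I'll track its near edge in the scene view, calibrated on the first picture.

```bash
cat >> h.py <<'E'
def edge(im,x,y=-6,n="scene"):
    "axis from the camera-side tangent of the mandrel in the scene view"
    b,g,r=[im[:,:,i].astype(int) for i in range(3)];h=cv2.cvtColor(im,cv2.COLOR_BGR2HSV)[:,:,0]
    o=np.array(viewer.camera_params(n)["pose"])[:3,3];ox=padxy(o[:2])[0,0]
    m=((g-b>16)&(h<21)&(r>70)).astype(np.uint8);out=[]
    for yy in range(-50,51,5):
        zs=np.arange(60,-40,-.5)   # image path sweeping angles down over the camera side
        a0=np.arctan2(x-ox,o[2]-38);aa=np.arange(a0,a0+.07,.0004)
        # points on plane z=38 at axis-normal angle aa and pad y=y+yy
        P=[W(ox+np.tan(t)*(o[2]-38),y+yy,38) for t in aa]
        uv=project(n,P);v=cv2.remap((g-b).astype(np.float32),uv[:,0].astype(np.float32)[:,None],uv[:,1].astype(np.float32)[:,None],cv2.INTER_LINEAR)[:,0]
        i=np.argmax(v<14)
        if i>0:
            D=np.hypot(o[2]-38,ox-x);t=aa[i]-np.arcsin(30/D);out.append((yy,ox+np.tan(t)*(o[2]-38)))
    q=np.array(out);f=np.polyfit(*q.T,1);k=abs(q[:,1]-np.polyval(f,q[:,0]))<4;f=np.polyfit(*q[k].T,1)
    return dict(slope=round(f[0],3),x=round(f[1],1),n=int(k.sum()),res=np.std(q[k,1]-np.polyval(f,q[k,0])).round(2))
E
python3 - <<'E'
from h import *
a=cv2.imread("pics/scene0.png");b=cv2.imread("pics/scene1.png")
print(edge(a,-117));print(edge(b,-109))
E
```

```text
{'slope': np.float64(-0.004), 'x': np.float64(-116.9), 'n': 21, 'res': np.float64(0.46)}
{'slope': np.float64(-0.005), 'x': np.float64(-108.3), 'n': 21, 'res': np.float64(0.3)}
```

Run:
```python
from h import *
x=-108.3
for i in range(4):
    stroke(x,15,back=9)
    im=viewer.camera("scene");m=edge(im,x+15);print(m)
    if abs(m["x"]-x-15)>4 or abs(m["slope"])>.04 or m["n"]<12: break
    x=m["x"]
cv2.imwrite("pics/scene2.png",im[150:350,220:500].repeat(2,0).repeat(2,1));cv2.imwrite("pics/s2raw.png",im)
```

```text
hit True z 148.0 f0 [-0.7 -1.1  6.9] f1 [ 0.3 -1.4  4.7] t 6.7 tcp [[-87.3  -5.8]]
{'slope': np.float64(0.001), 'x': np.float64(-93.6), 'n': 21, 'res': np.float64(0.45)}
hit True z 148.1 f0 [-1.  -0.2  6.6] f1 [ 0.1 -0.9  5. ] t 8.8 tcp [[-72.5  -5.8]]
{'slope': np.float64(-0.006), 'x': np.float64(-78.9), 'n': 21, 'res': np.float64(0.48)}
hit True z 148.1 f0 [-0.1 -1.3  6.4] f1 [-0.6 -1.6  5.6] t 10.9 tcp [[-57.8  -5.8]]
{'slope': np.float64(-0.001), 'x': np.float64(-67.1), 'n': 21, 'res': np.float64(0.42)}
hit True z 147.8 f0 [-1.  -0.5  7.1] f1 [-0.2 -2.1  6.3] t 13.0 tcp [[-46.   -5.8]]
{'slope': np.float64(0.015), 'x': np.float64(-46.2), 'n': 21, 'res': np.float64(1.41)}
```

View pics/scene2.png

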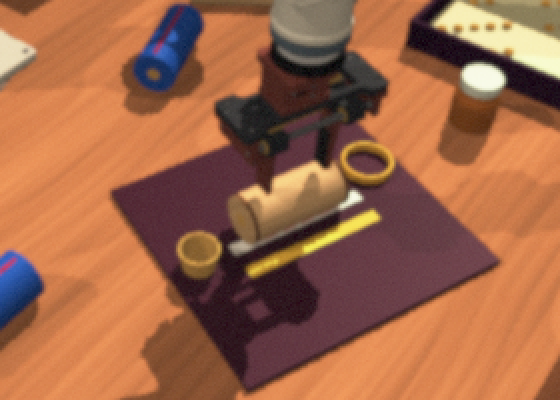

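The mandrel is now over the white strip, and that spoils the edge reading. I'll add hue and saturation to the test.

```bash
sed -i 's/^        uv=project(n,P);v=.*/        uv=np.round(project(n,P)).astype(int);v=np.where(m[uv[:,1],uv[:,0]]>0,99,0)/; s/m=((g-b>16)&(h<21)&(r>70)).astype/S=cv2.cvtColor(im,cv2.COLOR_BGR2HSV)[:,:,1];m=((g-b>14)\&(h<21)\&(h>5)\&(S>85)).astype/' h.py
python3 - <<'E'
from h import *
for f,x in(("scene0",-117),("scene1",-109),("s2raw",-50)): print(edge(cv2.imread(f"pics/{f}.png"),x))
im=cv2.imread("pics/s2raw.png");hs=cv2.cvtColor(im,cv2.COLOR_BGR2HSV)
for yy in(-40,0,30):
    o=project("scene",[W(-50+i,-6+yy,38) for i in range(10,60,4)]).round().astype(int);print([(hs[v,u].tolist()) for u,v in o])
E
```

```text
{'slope': np.float64(-0.005), 'x': np.float64(-117.2), 'n': 21, 'res': np.float64(1.08)}
{'slope': np.float64(-0.001), 'x': np.float64(-108.3), 'n': 21, 'res': np.float64(0.74)}
{'slope': np.float64(-0.022), 'x': np.float64(-48.7), 'n': 21, 'res': np.float64(1.34)}
[[15, 129, 166], [16, 129, 154], [15, 132, 137], [15, 131, 136], [15, 134, 124], [15, 123, 118], [14, 125, 112], [12, 68, 123], [13, 63, 97], [176, 67, 53], [174, 131, 39], [170, 188, 34], [14, 160, 70]]
[[15, 128, 167], [16, 132, 149], [16, 128, 138], [14, 125, 133], [16, 130, 120], [16, 129, 113], [13, 127, 108], [11, 88, 127], [11, 65, 106], [0, 77, 50], [172, 91, 42], [176, 108, 40], [12, 148, 76]]
[[16, 125, 141], [16, 128, 139], [16, 128, 137], [15, 128, 132], [16, 135, 119], [16, 130, 112], [14, 127, 110], [10, 88, 124], [13, 66, 109], [178, 67, 61], [169, 117, 35], [178, 103, 47], [18, 158, 100]]
```

```bash
sed -i 's/S>85/S>105/' h.py
python3 - <<'E'
from h import *
m=edge(cv2.imread("pics/s2raw.png"),-50);print(m);x=-49.7
for i in range(2):
    stroke(x,15,back=9);x+=14.7
    im=viewer.camera("scene");print(x,edge(im,x))
cv2.imwrite("pics/s3raw.png",im)
q=env.read_state()["qpos"];p=list(q);p[0]+=.75;p[1]-=.25
env.move_joints(p)
im=viewer.camera("top");cv2.imwrite("pics/top3.png",im);print(axis("top",im,x),env.read_state()["time_s"])
cv2.imwrite("pics/top3c.png",cv2.resize(im[100:300,170:400],None,fx=3,fy=3))
E
```

```text
{'slope': np.float64(-0.008), 'x': np.float64(-51.4), 'n': 21, 'res': np.float64(1.15)}
hit True z 148.1 f0 [-1.1 -0.4  5.6] f1 [-1.4 -0.5  4.5] t 15.1 tcp [[-28.7  -5.8]]
-35.0 {'slope': np.float64(0.001), 'x': np.float64(-34.3), 'n': 21, 'res': np.float64(0.95)}
hit True z 148.1 f0 [-1.3 -0.8  6.8] f1 [-0.4 -1.   4.6] t 17.2 tcp [[-13.9  -5.8]]
-20.3 {'slope': np.float64(0.0), 'x': np.float64(-5.7), 'n': 16, 'res': np.float64(0.89)}
{'slope': np.float64(0.001), 'x': np.float64(-20.2), 'width': np.float64(61.7), 'y': (np.float64(-87.8), np.float64(84.5))} 19.0167
```

View pics/top3c.png

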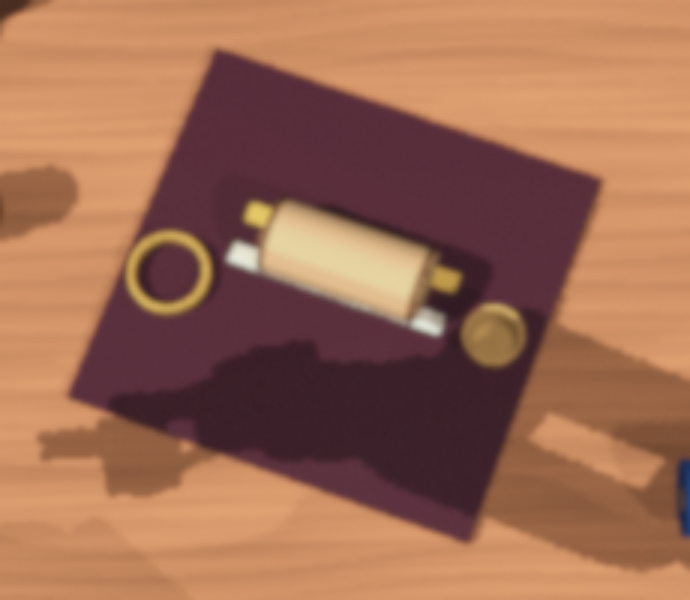

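The crop shows the mandrel square and just short of the gold strip. The top view gives −20.2 mm and dead reckoning −20.3. The last scene reading of −5.7 was disturbed by the gold strip and is ignored. Two more strokes should finish it.

Run:
```python
from h import *
env.reach(W(-29,-6,190),quat(PH))
stroke(-20.2,10.2,back=9);stroke(-10.1,10.2,back=9)
q=env.read_state()["qpos"];p=list(q);p[0]+=.75;p[1]-=.25
env.move_joints(p)
im=viewer.camera("top");cv2.imwrite("pics/top4.png",im);print(axis("top",im,0),env.read_state()["time_s"])
# visible gold ends
c=comp("top",im,(22,100,90),(35,255,255),(235,150,330,210),6)
for k in c: print(k.mean(0),padxy(toplane("top",k,8)).mean(0).round(1))
cv2.imwrite("pics/top4c.png",cv2.resize(im[100:300,170:400],None,fx=3,fy=3))
cv2.imwrite("pics/scene4.png",viewer.camera("scene"))
```

```text
hit True z 148.1 f0 [-0.6 -1.7  5.1] f1 [0.2 0.4 3.5] t 22.7 tcp [[-8.8 -5.9]]
hit True z 148.1 f0 [ 0.  -1.3  6.4] f1 [0.2 0.8 4.3] t 24.6 tcp [[ 1.3 -6. ]]
{'slope': np.float64(-0.002), 'x': np.float64(-0.1), 'width': np.float64(61.2), 'y': (np.float64(-88.0), np.float64(85.0))} 26.4
[255.64285714 171.0952381 ] [ 0.4 80.1]
```

View pics/top4c.png

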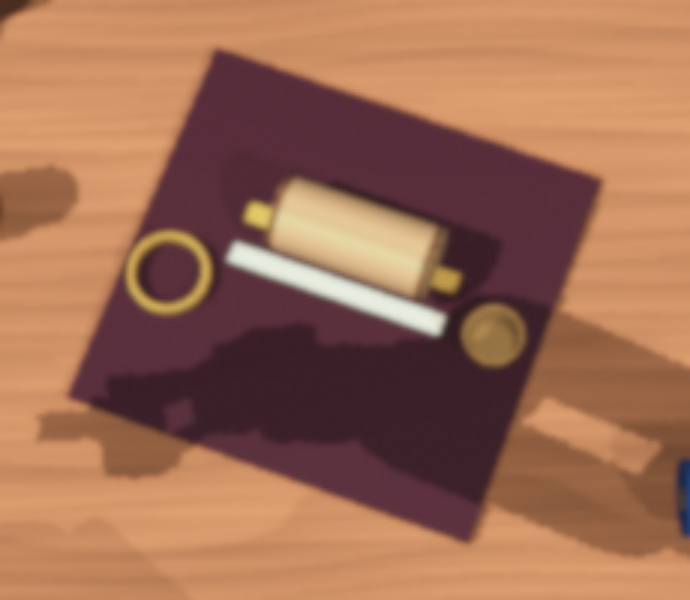

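View pics/scene4.png

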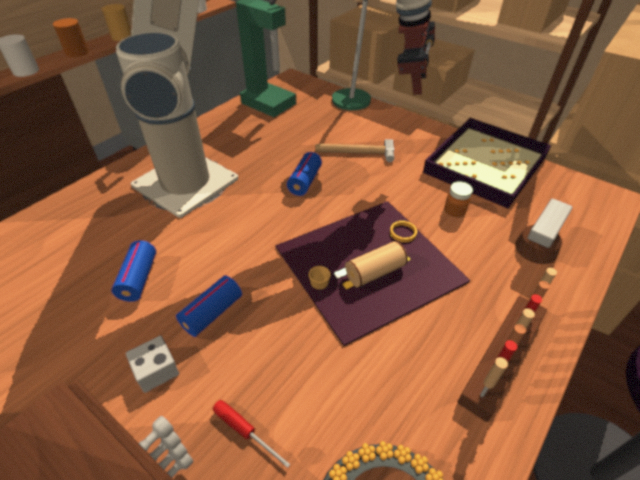

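The mandrel lies square over the middle of the gold strip, with gold showing at both ends. The arm is clear and nothing else has moved, so I'm handing in.

Run:
```python
from h import *
env.hold(.5);print(axis("top",viewer.camera("top"),0));workorder.sign_off()
```

```text
{'slope': np.float64(-0.003), 'x': np.float64(0.0), 'width': np.float64(61.2), 'y': (np.float64(-88.0), np.float64(85.0))}
the job is handed in; nothing more can be done
```

I rolled the wooden mandrel onto the gold strip with nine short fingertip strokes on its top, pressing with about 5–7 N each time and lifting off in between, then handed the job in at about 27 s.

- **Final position:** the last top view puts the mandrel's axis 0.0 mm from the gold strip's centre line. It is about 0.003 rad off square and still, and gold shows at both ends. Along the strip it sits about 6 mm to the -y side, the same as at the start; I did not re-measure this numerically at the end.
- **Rolling:** on the strokes I could measure cleanly, the mandrel's centre moved half the finger travel to within about 1 mm, so it rolled without noticeable slip. I did not track the red line to confirm this.
- **Other things:** the bangle, the cup and the bench items look unmoved in the final pictures. I compared these by eye only.
- **Readings that disagreed:**
  - Some scene-camera edge readings were disturbed by the white and gold strips. The worst gave −5.7 mm, where the top view gave −20.2 mm and the stroke count −20.3 mm. I trusted those two and checked the finish from the top view.
  - The mandrel-end measurements from the last top views were spoiled by the visible strip ends, so I did not use them.
  - At the end of the first stroke the wrist showed about 3.5 N of sideways force along the mandrel's axis; I saw no shift of the mandrel from it.

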